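# Uncover the calibration dock and seat the pressure module

## Robot

A 6-joint arm with a two-finger parallel gripper is mounted at the origin on the work surface. World frame = base frame: x ahead of the robot, y to its left, z up, the work surface at z = 0. Lengths are in m, angles in rad, forces in N, time in s.
With the tool pointing down it reaches from about 0.375 to 0.925 m from the base axis. Payload 5.7 kg.
Tool frame: the origin (TCP) lies on the mounting face of the last link; the fingertips stand 182 mm ahead of it and the grasp point (between the pads) lies 163 mm ahead of it; z points along the fingers, y is the line along which they close (so a half turn about z gives the same grasp; the last joint's range is limited). The gripper opens to 88 mm and grips with 3 to 60 N. Pads are 20 mm wide; open, the fingers measure 115 mm over their backs; the gripper's body (75 mm by 178 mm) begins 61 mm behind the grasp point.
Start: joints at [1.134, 0.359, 1.51, -0, 1.272, -0.115], TCP at [0.19, 0.569, 0.405] pointing down, gripper open.
Joint ranges: [-2.97, 2.97], [-1.01, 2.36], [0.21, 2.38], [-0.96, 4.11], [0.2, 2.71], [-2.98, 2.98]. Speed limits (rad/s): [2.39, 2.39, 3.14, 3.14, 3.14, 3.14].

## Interface

Orientations are given as a unit quaternion [x, y, z, w].
In Python, from cell import bot, cams gives the robot as it stands.
- The arm moves only by the tool send_rows, never from a script. Its argument "plan" is a list of rows, each an object with "linear": the shift along the tool's x, y, z each as a share of 0.25 m, from -1 to 1, a list of three; "turn": the turn about the tool's z as a share of 180 degrees, from -1 to 1; "claw": the opening, from 0 (shut) to 1 (fully open). A call has 1 to 12 rows; each row is the pose to reach, as a shift and turn from the pose commanded when the call began, along the tool's axes at that moment, turning the shorter way round; what a row does not reach only later rows make up. A row lasts 1/8 s, in which the tool goes at most 62.5 mm and 10.7 degrees, less where a joint would pass 70% of its speed; a pose out of reach is approached as far as the arm can. A call with a number of a shift or a turn outside -1 to 1 is refused whole. A call with a gripper value outside its range is refused whole. The fingers move at their own pace and stop on an object; "grip_force" is the grip in N (left out, the last holds). Time passes only in rows, so rows that repeat a pose let the fingers close. It gives the time, the measured TCP pose, the force, the opening and the grip force at its end, in the units of the state.
- bot.state(): the state, without advancing time (a new reading comes with each control period).
- cams.read_camera(name): name is "scene" or "top"; returns the picture (480x640x3 uint8, red, green, blue); there is no depth.
- cams.camera_params(name): a dict with "fx", "fy", "cx", "cy" (pixels), "rvec" (rotation vector, rad) and "tvec" (3), from world to camera coordinates, as OpenCV has them. Camera axes: x right, y down, z forward; pixel columns grow to the right and rows downward; lengths in m; the calibration is good to about 2 mm. A picture is of the moment at which its call begins. camera_params takes no time and is no camera call.
- bot.job_done(): hands the job in; it is judged then, once.
The state is a dict: "t": time; "joint_positions": joint angles; "joint_velocities": joint speeds; "effort": joint torques, N m; "eef_pos": TCP position; "tcp_rot": TCP orientation; "wrist_force": force on the tool from outside, world axes, zero at the start; "wrist_torque": the same for the moment, N m; "width": finger opening in m; "grip_force": force on a finger pad.
Only numpy, scipy, OpenCV 4.12 (cv2) and the standard library are available. Lean on these libraries where they do the work, as an engineer would, in place of code of your own. Each camera call takes 0.05 s, during which the arm holds its last target. There are 200 camera calls.

## Task

Lift the dust guard off the calibration dock and hang it astride the middle of the bar of the little stand, hanging upright and in line with the bar. Then take the pressure module that has the narrow neck and seat it in the dock's pocket, neck in the narrow end, flat on the bottom and square, lowering it without dropping or ramming it. Leave the other things on the bench where they are.

Things in the scene. Friction and masses are not known exactly. Their poses are not given: they have to be found in the camera images.
- guard: loose sheet-metal cover like a little roof, 0.22-0.35 kg: 124 mm long (x), 68 wide (y; 78 over the bottom hems), 3 thick, ends and bottom open; inside 62 wide, two roof slopes of 30 deg from the walls up to a ridge 63 mm above the origin. Black handle on the ridge: 70 (x) x 14 (y), from 67 to 94 mm. Origin: centre, at the walls' bottom edges; z up. Starts on the dock's top over the pocket
- guard_roof (a point): middle of the underside of the guard's ridge, 63 mm above the guard's origin; x along the ridge (nearly along the dock's x at the start; either way round is the same). Hung, it lies 1 mm above the top of the bar
- rail: fixed stand: dark base plate 200 x 75 x 12 mm, two 12 mm posts and a round steel bar 16 mm thick, 200 mm long along x, its top 118 mm above the bench; the posts stand under the bar 90 mm either side of its middle. Origin: centre of the base's underside, on the bench
- rail_top (a point): top of the bar at mid-length, 118 mm above the bench; x along the bar, y across it, z up
- module: loose, 0.34-0.53 kg: metal base 24 mm high, wide part 80 mm long (x -55 to +25) and 56 wide (y), then a neck 28 wide (x +25 to +55). Grey housing on it, centred at x = -15: 60 (x) x 40 (y) mm, from 24 to 56 high, round dial on top. Origin: underside, mid-length; x towards the neck, z up. Starts flat on the bench
- dock: fixed grey block 160 (x) x 96 x 34 mm high; pocket open at the top, 22 mm deep, outline of the module's base with 2 mm clearance all round: wide part 60 wide (x -57 to +27), narrow part 32 wide (x +27 to +57). Origin: centre of the underside, on the bench; x towards the narrow end, z up
- dock_seat (a point): centre of the pocket floor, 12 mm above the bench; a seated module's origin lies here, its x along the dock's x
- spare: bystander, loose: the same module but without a neck, a plain 80 x 56 mm block with the same dial housing, about 170 mm left of straight ahead at the far edge of the work area; origin: centre of its underside (spare: as in the module, 15 mm beyond the block's middle)
- mug: bystander, loose: white mug, radius 38 mm, 90 mm high; origin: centre of its underside
- transmitter: bystander, loose: blue round pressure transmitter on a foot, radius 34 mm, 86 mm high; origin: centre of its underside
- screwdriver: bystander, loose: screwdriver lying flat, 120 mm long; origin: midway along it, in use only to see that it stays put
- meter: bystander, loose: round grey meter, radius 34 mm, 40 mm high; origin: centre of its underside
Things that resemble listed ones, but are neither listed nor needed, are in the scene too. Leave any yellow look-alike of the guard alone.

How it is judged:
By the outcome, as a careful person would: the job done as asked, in the order asked, and still so for the second after the job is handed in, with the robot touching nothing.
It also fails if it takes over 72 s, if anything falls off the work surface, if the arm or the gripper's body presses on something with over 40 N, if the wrist force passes 120 N, or if a joint passes its speed limit or range.

## Working session

There is one attempt and no reset: what is moved stays moved. The work goes in short steps, Python scripts to look and compute and a tool call to move; the robot and the scene stay as the last step left them, time stands still between calls to the robot, and variables do not carry over. Pictures are saved under pics/ and viewed, at most 10 in all, crops included, and the job is handed in when it is done.

Besides the shell and the picture viewer there is one more tool, called after ">>>" as a command line: name --argument value ..., lists and objects as JSON in quotes. send_rows: Moves the arm, as the interface text tells. Its arguments: {"type":"object","properties":{"plan":{"type":"array","items":{"type":"object","properties":{"linear":{"type":"array","items":{"type":"number"}},"turn":{"type":"number"},"claw":{"type":"number"}}}},"grip_force":{"type":"number"}},"required":["plan"]}

```bash
ls; mkdir -p pics; python3 - <<'E'
from cell import bot,cams
import cv2
for n in("scene","top"):
    cv2.imwrite(f"pics/{n}0.png",cams.read_camera(n)[:,:,::-1]); print(cams.camera_params(n))
s=bot.state();print(s["t"],s["eef_pos"],s["tcp_rot"],s["wrist_force"],s["width"])
E
```

```text
pics
{'fx': 445.071646434668, 'fy': 445.071646434668, 'cx': 320.5036152849529, 'cy': 241.21027915779135, 'rvec': array([ 0.94504825,  2.4097065 , -1.111937  ]), 'tvec': array([ 0.36511496, -0.15007524,  1.33212851])}
{'fx': 527.6692733877738, 'fy': 527.6692733877738, 'cx': 313.76731140435237, 'cy': 245.76012614808153, 'rvec': array([ 2.15220276, -2.19883975,  0.09467331]), 'tvec': array([0.01375861, 0.53033574, 1.05821669])}
0.1 [0.18962634 0.56891811 0.40389808] [ 1.60182900e-01  9.87087008e-01 -7.94149110e-04 -2.15050748e-04] [ 0.75803924  0.10506815 -0.11697179] 0.08754122442531866
```

View pics/top0.png

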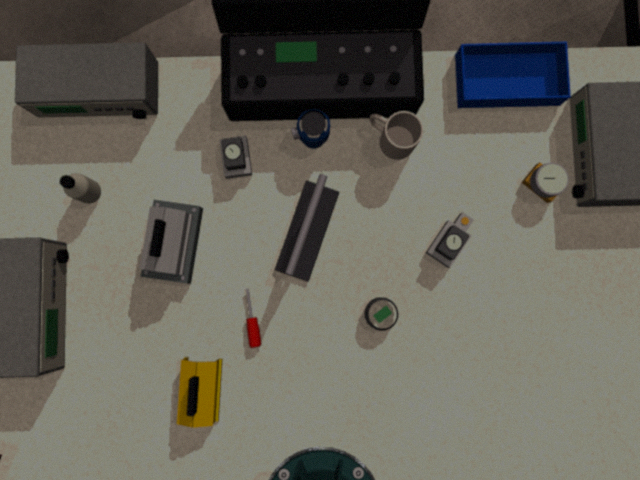

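View pics/scene0.png

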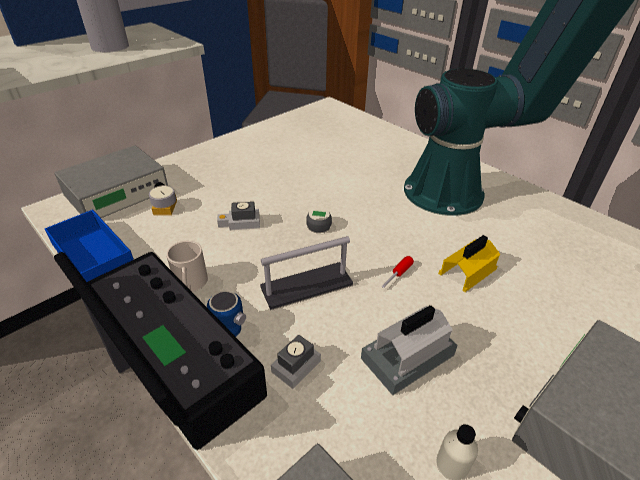

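The top view shows the grey guard on the dock at about (172,242), with its black handle at (157,239). The rail is at (307,230) and the screwdriver at (253,330). The yellow look-alike is at (200,393).

There are two module candidates: (452,240), which has a light neck towards (466,218), and (235,157), a plain block that is the spare. The first fits the description. I'll confirm with an enlarged crop.

```bash
cat > h.py <<'E'
import numpy as np,cv2
from cell import bot,cams
from scipy.spatial.transform import Rotation as R
P={n:cams.camera_params(n) for n in("scene","top")}
def ray(n,uv):
    p=P[n];M=cv2.Rodrigues(p["rvec"])[0];uv=np.atleast_2d(uv).astype(float)
    d=np.c_[(uv[:,0]-p["cx"])/p["fx"],(uv[:,1]-p["cy"])/p["fy"],np.ones(len(uv))]@M
    return -M.T@p["tvec"],d
def onz(n,uv,z):
    c,d=ray(n,uv);return (c+d*((z-c[2])/d[:,2:]))[:,:2]
def proj(n,X):
    p=P[n];K=np.array([[p["fx"],0,p["cx"]],[0,p["fy"],p["cy"]],[0,0,1]])
    return cv2.projectPoints(np.atleast_2d(X).astype(float),p["rvec"],p["tvec"],K,None)[0][:,0]
def tri(uvt,uvs):
    A=np.zeros((3,3));b=np.zeros(3)
    for n,uv in(("top",uvt),("scene",uvs)):
        c,d=ray(n,uv);d=d[0]/np.linalg.norm(d[0]);Q=np.eye(3)-np.outer(d,d);A+=Q;b+=Q@c
    return np.linalg.solve(A,b)
E
python3 - <<'E'
import cv2,numpy as np
t=cv2.imread("pics/top0.png");s=cv2.imread("pics/scene0.png")
c=lambda im,x,y,w,h,W,H:cv2.resize(im[y:y+h,x:x+w],(W,H),interpolation=cv2.INTER_CUBIC)
o=np.zeros((600,800,3),np.uint8)
o[:300,:240]=c(t,130,192,80,100,240,300)
o[:300,240:480]=c(t,420,202,60,75,240,300)
o[:,480:800]=c(t,265,170,80,150,320,600)
o[300:,:480]=c(s,350,290,120,75,480,300)
o=cv2.convertScaleAbs(o,alpha=1.6)
cv2.imwrite("pics/comp1.png",o)
E
```

```text
(no output)
```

View pics/comp1.png

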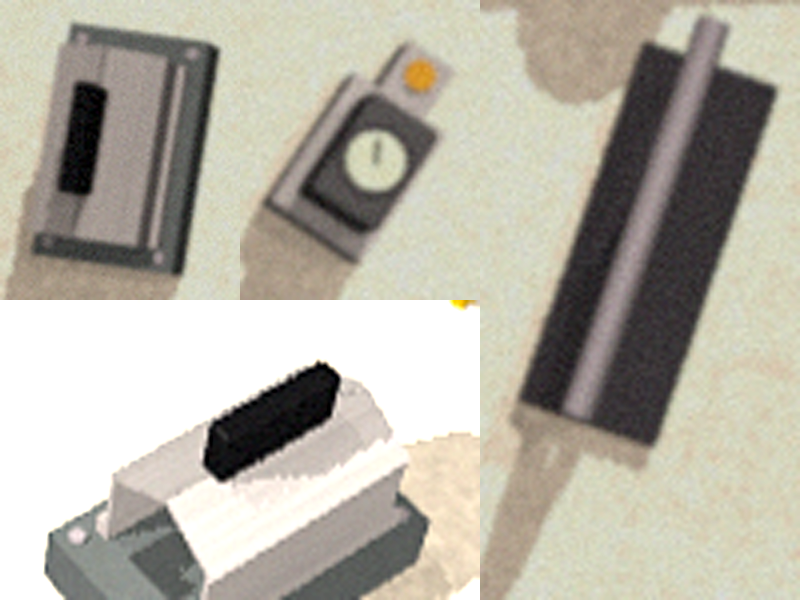

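The crop confirms it: the block at (452,240) has a narrow neck with an orange dot, so it is the module. The guard sits on the dock with its ridge along the dock's long side, and the bar is fully visible. Next I'll take measurements.

```bash
python3 - <<'E'
from h import *
im=np.mean([cams.read_camera("top") for _ in range(6)],0).astype(np.uint8)
sc=np.mean([cams.read_camera("scene") for _ in range(6)],0).astype(np.uint8)
np.save("top1.npy",im);np.save("sc1.npy",sc)
lab=cv2.cvtColor(im,cv2.COLOR_RGB2LAB).astype(int)
for k,(u,v) in dict(handle=(157,239),roof=(172,240),dock=(198,240),bench=(400,260),shadow=(285,300),bar=(307,230),base=(318,230),base2=(295,230),modbase=(434,248),neck=(470,222),housing=(452,255),rshadow=(140,265)).items(): print(k,im[v,u],lab[v,u])
for n in P: print(n,ray(n,[0,0])[0])
E
```

```text
handle [9 7 7] [  5 130 128]
roof [100  92  89] [101 131 131]
dock [102 103  93] [110 125 134]
bench [134 126 110] [135 128 138]
shadow [133 133 120] [141 126 135]
bar [73 64 66] [ 72 132 128]
base [34 31 32] [ 31 129 128]
base2 [30 29 29] [ 27 128 128]
modbase [88 82 77] [ 90 130 132]
neck [113 106 101] [116 130 132]
housing [53 51 48] [ 54 129 130]
rshadow [95 88 83] [ 97 130 132]
scene [1.03786369 0.55519959 0.73823455]
top [0.43515791 0.00202078 1.10086392]
```

```bash
python3 - <<'E'
from h import *
im=np.load("top1.npy");sc=np.load("sc1.npy")
def blob(n,img,box,thr,ch=0,rng=None):
    x,y,w,h=box;L=cv2.cvtColor(img,cv2.COLOR_RGB2LAB)[y:y+h,x:x+w,ch]
    L=cv2.resize(L,None,fx=4,fy=4,interpolation=cv2.INTER_CUBIC)
    m=cv2.morphologyEx((L<thr).astype(np.uint8),cv2.MORPH_OPEN,np.ones((5,5)))
    c=max(cv2.findContours(m,0,1)[0],key=cv2.contourArea)[:,0].astype(float)
    return (c+.5)/4-.5+[x,y]
def rect(c,z,n="top"):
    w=onz(n,c,z)*1000; r=cv2.minAreaRect(w.astype(np.float32)); b=cv2.boxPoints(r)
    e=b[1]-b[0],b[2]-b[1];i=int(np.linalg.norm(e[1])>np.linalg.norm(e[0]));a=np.degrees(np.arctan2(e[i][1],e[i][0]))
    hull=cv2.convexHull(w.astype(np.float32)); M=cv2.moments(hull)
    return "rect c",np.round(r[0],1),"sz",np.round(r[1],1),"ang",round(a%180,2),"cent",np.round([M["m10"]/M["m00"],M["m01"]/M["m00"]],1)
h=blob("top",im,(140,205,35,65),45);print("handle",rect(h,.1145))
b=blob("top",im,(268,165,80,125),55);print("railbase",rect(b,.006))
hs=blob("top",im,(422,215,50,55),68);print("housing",rect(hs,.040))
hs=blob("top",im,(215,130,40,55),68);print("spare housing",rect(hs,.040))
# bar centreline from top: light pixels inside base hull
L=cv2.cvtColor(im,cv2.COLOR_RGB2LAB)[:,:,0];m=np.zeros(L.shape,np.uint8)
cv2.fillConvexPoly(m,cv2.convexHull(b.astype(np.int32)),1)
m=cv2.erode(m,np.ones((5,5)));ys,xs=np.nonzero((m>0)&(L>50));w=onz("top",np.c_[xs,ys],.110)*1000
vx,vy,x0,y0=cv2.fitLine(w.astype(np.float32),cv2.DIST_HUBER,0,.01,.01).ravel();print("bar line",x0,y0,np.degrees(np.arctan2(vy,vx))%180,len(w))
# dark handle from scene
h=blob("scene",sc,(395,300,45,40),40);
M=cv2.moments(cv2.convexHull(h.astype(np.float32)));us=[M["m10"]/M["m00"],M["m01"]/M["m00"]]
h=blob("top",im,(140,205,35,65),45);M=cv2.moments(cv2.convexHull(h.astype(np.float32)));ut=[M["m10"]/M["m00"],M["m01"]/M["m00"]]
print("handle tri",us,ut,tri(ut,us)*1000)
# base box mask of module
for n,box in(("mod",(415,200,65,75)),):
    b=cv2.cvtColor(im,cv2.COLOR_RGB2LAB)[box[1]:box[1]+box[3],box[0]:box[0]+box[2]]
    o=cv2.resize(b[:,:,2],None,fx=5,fy=5,interpolation=cv2.INTER_CUBIC);o2=cv2.resize(b[:,:,0],None,fx=5,fy=5,interpolation=cv2.INTER_CUBIC)
    v=np.hstack([cv2.normalize(o,None,0,255,32),cv2.normalize(o2,None,0,255,32)]);cv2.imwrite("pics/modlab.png",v);print(v.shape)
hsv=cv2.cvtColor(im,cv2.COLOR_RGB2HSV);m=np.zeros(L.shape,bool);m[205:235,450:480]=(hsv[205:235,450:480,1]>110)
ys,xs=np.nonzero(m);print("dot",xs.mean(),ys.mean(),len(xs),onz("top",[xs.mean(),ys.mean()],.024)*1000)
E
```

```text
handle ('rect c', array([543.5, 296.7]), 'sz', array([21.7, 71.2]), 'ang', np.float32(170.67), 'cent', array([543.4, 296.6]))
railbase ('rect c', array([557.9,  -1.8]), 'sz', array([ 35.4, 198.6]), 'ang', np.float32(159.48), 'cent', array([557.4,  -1.3]))
housing ('rect c', array([ 528.9, -274.7]), 'sz', array([43.8, 66.5]), 'ang', np.float32(144.4), 'cent', array([ 529. , -274.7]))
spare housing ('rect c', array([722.1, 163.1]), 'sz', array([69.3, 45.9]), 'ang', np.float32(7.34), 'cent', array([722.2, 163.2]))Traceback (most recent call last):
  File "<stdin>", line 22, in <module>
cv2.error: OpenCV(4.12.0) /io/opencv/modules/imgproc/src/linefit.cpp:50: error: (-215:Assertion failed) count > 0 in function 'fitLine2D_wods'
```

```bash
cat >> h.py <<'E'
def blob(img,box,thr,all=False):
    x,y,w,h=box;L=cv2.cvtColor(img,cv2.COLOR_RGB2LAB)[y:y+h,x:x+w,0]
    L=cv2.resize(L,None,fx=4,fy=4,interpolation=cv2.INTER_CUBIC)
    m=cv2.morphologyEx((L<thr).astype(np.uint8),cv2.MORPH_OPEN,np.ones((5,5)))
    cs=[c for c in cv2.findContours(m,0,1)[0] if cv2.contourArea(c)>2000]
    c=(np.concatenate(cs) if all else max(cs,key=cv2.contourArea))[:,0].astype(float)
    return (c+.5)/4-.5+[x,y]
def rect(w):
    r=cv2.minAreaRect(w.astype(np.float32)); b=cv2.boxPoints(r)
    e=b[1]-b[0],b[2]-b[1];i=int(np.linalg.norm(e[1])>np.linalg.norm(e[0]));a=np.degrees(np.arctan2(e[i][1],e[i][0]))
    return np.round(r[0],1),np.round(r[1],1),round(float(a%180),2)
def cen(c):
    M=cv2.moments(cv2.convexHull(c.astype(np.float32)));return [M["m10"]/M["m00"],M["m01"]/M["m00"]]
E
python3 - <<'E'
from h import *
im=np.load("top1.npy");sc=np.load("sc1.npy")
b=blob(im,(268,165,80,125),52,True);print("railbase",rect(onz("top",b,.006)*1000))
L=cv2.cvtColor(im,cv2.COLOR_RGB2LAB)[:,:,0];m=np.zeros(L.shape,np.uint8)
cv2.fillConvexPoly(m,cv2.convexHull(b.astype(np.int32)),1)
m=cv2.erode(m,np.ones((5,5)));ys,xs=np.nonzero((m>0)&(L>50));w=onz("top",np.c_[xs,ys],.110)*1000
vx,vy,x0,y0=cv2.fitLine(w.astype(np.float32),cv2.DIST_HUBER,0,.01,.01).ravel();print("bar line",x0,y0,np.degrees(np.arctan2(vy,vx))%180,len(w),w.min(0),w.max(0))
h=blob(sc,(395,300,45,40),40);us=cen(h);ut=cen(blob(im,(140,205,35,65),45))
print("handle tri",us,ut,tri(ut,us)*1000)
box=(415,200,65,75)
b=cv2.cvtColor(im,cv2.COLOR_RGB2LAB)[box[1]:box[1]+box[3],box[0]:box[0]+box[2]]
f=lambda a:cv2.normalize(cv2.resize(a,None,fx=5,fy=5,interpolation=cv2.INTER_CUBIC),None,0,255,32)
g=f(cv2.GaussianBlur(b[:,:,2],(0,0),1))
cv2.imwrite("pics/modlab.png",np.hstack([g,f(b[:,:,0])]))
hsv=cv2.cvtColor(im,cv2.COLOR_RGB2HSV);m=np.zeros(L.shape,bool);m[205:235,450:480]=(hsv[205:235,450:480,1]>110)
ys,xs=np.nonzero(m);print("dot",xs.mean(),ys.mean(),len(xs),onz("top",[xs.mean(),ys.mean()],.024)*1000)
d=L[225:265,435:470];ys,xs=np.nonzero(d>110);
s=bot.state();r=R.from_quat(s["tcp_rot"]).as_matrix();print("tool axes x",r[:,0],"y",r[:,1],s["eef_pos"])
E
```

```text
railbase (array([564.7,  16.5]), array([ 73.2, 199.2]), 159.77)
bar line 554.2374 20.109016 159.64801 738 [472.41661006 -15.66415726] [637.01186605  55.49252483]
handle tri [417.2065090998314, 319.8750373381126] [157.04701927189473, 238.10801758623293] [543.32484871 298.18928518 110.82244033]
dot 464.64 220.5 50 [[ 575.90810137 -308.87241763]]
tool axes x [-9.48669125e-01  3.16270281e-01  3.63480791e-06] y [ 3.16270280e-01  9.48669124e-01 -5.31537482e-05] [0.18975583 0.56920067 0.40463274]
```

View pics/modlab.png

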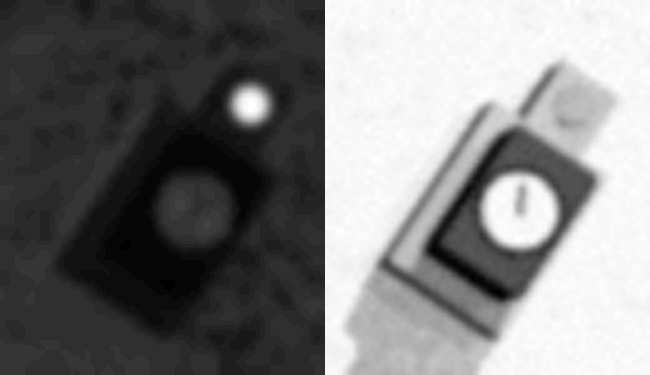

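The right half shows sharp outlines of the module's base, neck and housing, and the dot is at image pixel (464.6,220.5). I have the handle and bar poses now, so I'll plan the approach to the handle.

```bash
cat >> h.py <<'E'
def pose(k=6):
    S=[]
    for _ in range(k): cams.read_camera("top");S.append(bot.state())
    r=R.from_quat([s["tcp_rot"] for s in S]).mean().as_matrix()
    return np.mean([s["eef_pos"] for s in S],0),np.degrees(np.arctan2(r[1,0],r[0,0])),r,S[-1]
def go(p,yaw,tgt,tyaw):
    a=np.radians(yaw);c,s=np.cos(a),np.sin(a);d=np.array(tgt)-p
    dy=(tyaw-yaw+90)%180-90
    print("lin",np.round(np.array([c*d[0]+s*d[1],s*d[0]-c*d[1],-d[2]])/.25,4),"turn",round(-dy/180,4))
E
python3 - <<'E'
from h import *
p,y,r,s=pose(3);print(p,y,s["wrist_force"],s["t"],r[:,2]);go(p,y,[.5435,.297,.40],170.67)
E
```

```text
[0.1897617  0.56917309 0.40464525] 161.563142332969 [-0.52251419 -0.16210651  0.18742853] 0.85 [-3.92623397e-05 -7.66046187e-05 -9.99999996e-01]
lin [-1.6866 -0.5853  0.0186] turn -0.0506
```

>>> send_rows --plan '[{"linear": [-0.2, -0.1, 0], "turn": 0, "claw": 1}, {"linear": [-0.4, -0.2, 0], "turn": 0, "claw": 1}, {"linear": [-0.6, -0.3, 0], "turn": 0, "claw": 1}, {"linear": [-0.84, -0.4, 0], "turn": 0, "claw": 1}, {"linear": [-0.84, -0.4, 0], "turn": 0, "claw": 1}, {"linear": [-0.84, -0.4, 0], "turn": 0, "claw": 1}]'

```text
t: 1.6
eef_pos: [0.3574, 0.4079, 0.4047]
tcp_rot: [0.161, 0.987, 0.0, -0.0]
wrist_force: [-0.1, -0.7, -0.5]
width: 0.0879
grip_force: 0.0
```

>>> send_rows --plan '[{"linear": [-0.2, -0.05, 0], "turn": -0.0506, "claw": 1}, {"linear": [-0.4, -0.1, 0], "turn": -0.0506, "claw": 1}, {"linear": [-0.6, -0.15, 0], "turn": -0.0506, "claw": 1}, {"linear": [-0.8466, -0.1853, 0.0186], "turn": -0.0506, "claw": 1}, {"linear": [-0.8466, -0.1853, 0.0186], "turn": -0.0506, "claw": 1}, {"linear": [-0.8466, -0.1853, 0.0186], "turn": -0.0506, "claw": 1}, {"linear": [-0.8466, -0.1853, 0.0186], "turn": -0.0506, "claw": 1}]'

```text
t: 2.48
eef_pos: [0.5418, 0.2985, 0.4]
tcp_rot: [0.08, 0.997, 0.0, -0.0]
wrist_force: [0.1, 0.7, -0.2]
width: 0.0878
grip_force: 0.0
```

```bash
python3 - <<'E'
from h import *
p,y,r,s=pose(3);print(p,y,s["t"],s["wrist_force"]);go(p,y,[.5435,.297,.283],170.67)
E
```

```text
[0.54214288 0.29815678 0.40019599] 170.78706418312112 2.625 [-0.62148606  0.53640314 -0.03343591]
lin [-0.0061 -0.0037  0.4688] turn 0.0007
```

>>> send_rows --plan '[{"linear": [-0.006, -0.0037, 0.1], "claw": 1, "turn": 0}, {"linear": [-0.006, -0.0037, 0.2], "claw": 1, "turn": 0}, {"linear": [-0.006, -0.0037, 0.3], "claw": 1, "turn": 0}, {"linear": [-0.006, -0.0037, 0.4], "claw": 1, "turn": 0}, {"linear": [-0.006, -0.0037, 0.45], "claw": 1, "turn": 0}, {"linear": [-0.006, -0.0037, 0.469], "claw": 1, "turn": 0}, {"linear": [-0.006, -0.0037, 0.469], "claw": 0.5, "turn": 0}, {"linear": [-0.006, -0.0037, 0.469], "claw": 0.3, "turn": 0}, {"linear": [-0.006, -0.0037, 0.469], "claw": 0.2, "turn": 0}, {"linear": [-0.006, -0.0037, 0.469], "claw": 0.1, "turn": 0}, {"linear": [-0.006, -0.0037, 0.469], "claw": 0, "turn": 0}, {"linear": [-0.006, -0.0037, 0.469], "claw": 0, "turn": 0}]' --grip_force 25

```text
t: 4.12
eef_pos: [0.5448, 0.2958, 0.2828]
tcp_rot: [0.081, 0.997, -0.0, -0.0]
wrist_force: [0.3, -0.3, 0.4]
width: 0.0314
grip_force: 0.0
```

```bash
python3 - <<'E'
from h import *
p,y,r,s=pose(3);print(p,y,s["t"],s["wrist_force"],s["width"],s["grip_force"])
E
```

```text
[0.54482325 0.29584762 0.28271921] 170.67014997326214 4.275 [ 0.56435099  0.75807939 -0.24630808] 0.019168797228287696 0.0
```

>>> send_rows --plan '[{"linear": [0, 0, 0], "claw": 0, "turn": 0}, {"linear": [0, 0, 0], "claw": 0, "turn": 0}, {"linear": [0, 0, 0], "claw": 0, "turn": 0}, {"linear": [0, 0, 0], "claw": 0, "turn": 0}]'

```text
t: 4.78
eef_pos: [0.5447, 0.2957, 0.2825]
tcp_rot: [0.081, 0.997, -0.0, -0.0]
wrist_force: [0.0, 0.8, -2.6]
width: 0.0135
grip_force: 25.0
```

>>> send_rows --plan '[{"linear": [0, 0, -0.02], "claw": 0, "turn": 0}, {"linear": [0, 0, -0.06], "claw": 0, "turn": 0}, {"linear": [0, 0, -0.14], "claw": 0, "turn": 0}, {"linear": [0, 0, -0.24], "claw": 0, "turn": 0}, {"linear": [0, 0, -0.34], "claw": 0, "turn": 0}, {"linear": [0, 0, -0.44], "claw": 0, "turn": 0}, {"linear": [0, 0, -0.54], "claw": 0, "turn": 0}, {"linear": [0, 0, -0.6], "claw": 0, "turn": 0}, {"linear": [0, 0, -0.6], "claw": 0, "turn": 0}, {"linear": [0, 0, -0.6], "claw": 0, "turn": 0}]'

```text
t: 6.02
eef_pos: [0.5445, 0.2957, 0.4318]
tcp_rot: [0.081, 0.997, -0.0, -0.001]
wrist_force: [-1.4, -0.0, -3.1]
width: 0.014
grip_force: 25.0
```

```bash
python3 - <<'E'
from h import *
p,y,r,s=pose(3);print(p,y,s["t"],s["wrist_force"],s["wrist_torque"],s["width"],s["grip_force"]);go(p,y,[.5646,.0163,.433],159.65)
E
```

```text
[0.54448342 0.29569947 0.43147516] 170.66753208760082 6.175 [-0.3449459   1.08515214 -2.85664694] [-0.01206349 -0.00653148  0.0061275 ] 0.013893051448403792 24.997003376483917
lin [-0.2606 -1.0898 -0.0061] turn 0.0612
```

>>> send_rows --plan '[{"linear": [-0.03, -0.1, 0], "claw": 0, "turn": 0.01}, {"linear": [-0.07, -0.28, 0], "claw": 0, "turn": 0.02}, {"linear": [-0.11, -0.46, 0], "claw": 0, "turn": 0.03}, {"linear": [-0.15, -0.64, 0], "claw": 0, "turn": 0.04}, {"linear": [-0.2, -0.8, 0], "claw": 0, "turn": 0.05}, {"linear": [-0.23, -0.9, 0], "claw": 0, "turn": 0.06}, {"linear": [-0.23, -0.9, 0], "claw": 0, "turn": 0.06}, {"linear": [-0.23, -0.9, 0], "claw": 0, "turn": 0.06}]'

```text
t: 7.18
eef_pos: [0.5649, 0.065, 0.4323]
tcp_rot: [0.175, 0.985, 0.0, -0.001]
wrist_force: [-0.5, 0.3, -3.7]
width: 0.0138
grip_force: 25.0
```

```bash
python3 - <<'E'
from h import *
p,y,r,s=pose(3);print(p,y,s["t"],s["wrist_force"]);go(p,y,[.5646,.0163,.433],159.65)
E
```

```text
[0.56490568 0.06543411 0.43249331] 159.93826303839725 7.325 [-0.04749569  0.31361672 -2.95661975]
lin [-0.0663 -0.185  -0.002 ] turn 0.0016
```

>>> send_rows --plan '[{"linear": [-0.03, -0.09, 0], "claw": 0, "turn": 0.0016}, {"linear": [-0.0663, -0.185, 0], "claw": 0, "turn": 0.0016}, {"linear": [-0.0663, -0.185, 0], "claw": 0, "turn": 0.0016}, {"linear": [-0.0663, -0.185, 0], "claw": 0, "turn": 0.0016}]'

```text
t: 7.82
eef_pos: [0.5647, 0.0163, 0.4327]
tcp_rot: [0.177, 0.984, 0.0, -0.0]
wrist_force: [0.4, -0.5, -2.5]
width: 0.0136
grip_force: 25.0
```

```bash
python3 - <<'E'
from h import *
p,y,r,s=pose(3);print(p,y,s["t"],s["wrist_force"]);go(p,y,[.5646,.0163,.433],159.65)
t=cams.read_camera("top");sc=cams.read_camera("scene")
c=lambda im,x,y,w,h,W,H:cv2.resize(im[y:y+h,x:x+w],(W,H),interpolation=cv2.INTER_CUBIC)
o=np.hstack([c(t,120,180,100,125,400,500),c(sc,230,120,160,200,400,500)])
cv2.imwrite("pics/over.png",cv2.convertScaleAbs(o[:,:,::-1],alpha=1.4))
E
```

```text
[0.56466641 0.01634751 0.43274607] 159.6391969004322 7.975 [ 0.72119018  0.80239929 -3.15939897]
lin [ 0.0002 -0.0003 -0.001 ] turn -0.0001
```

View pics/over.png

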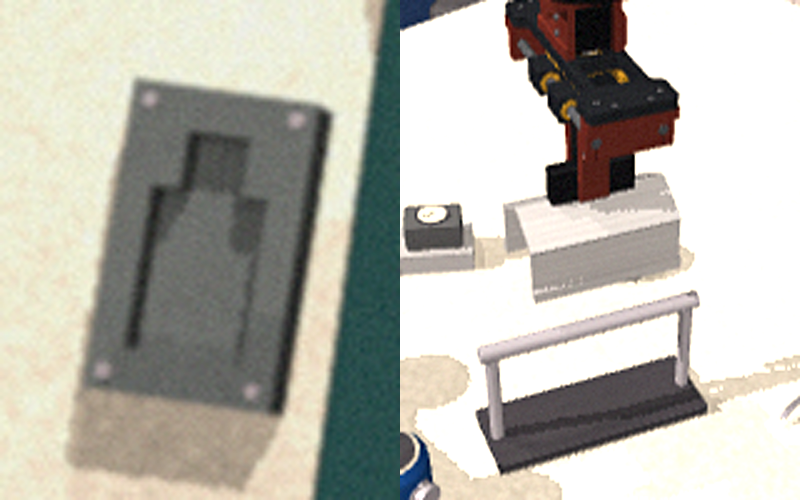

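The left crop shows the pocket's narrow end towards the top of the image, at about pixel (175,218), which is +x in the world. The right crop shows the guard held level above the bar and in line with it. Lowering now.

>>> send_rows --plan '[{"linear": [0, 0, 0.06], "claw": 0, "turn": 0}, {"linear": [0, 0, 0.14], "claw": 0, "turn": 0}, {"linear": [0, 0, 0.22], "claw": 0, "turn": 0}, {"linear": [0, 0, 0.3], "claw": 0, "turn": 0}, {"linear": [0, 0, 0.38], "claw": 0, "turn": 0}, {"linear": [0, 0, 0.44], "claw": 0, "turn": 0}, {"linear": [0, 0, 0.48], "claw": 0, "turn": 0}, {"linear": [0, 0, 0.495], "claw": 0, "turn": 0}, {"linear": [0, 0, 0.5], "claw": 0, "turn": 0}, {"linear": [0, 0, 0.504], "claw": 0, "turn": 0}, {"linear": [0, 0, 0.504], "claw": 0, "turn": 0}]'

```text
t: 9.45
eef_pos: [0.5649, 0.0154, 0.3072]
tcp_rot: [0.177, 0.984, -0.0, 0.0]
wrist_force: [0.3, 0.7, -3.6]
width: 0.0135
grip_force: 25.0
```

```bash
python3 - <<'E'
from h import *
p,y,r,s=pose(3);print(p,y,s["t"],s["wrist_force"],s["wrist_torque"])
im=cams.read_camera("top");np.save("topd.npy",im)
E
```

```text
[0.56484569 0.01536772 0.30711131] 159.58138661150227 9.6 [ 0.11388547  0.26036719 -3.26611927] [-0.02263982 -0.01604691  0.01691037]
```

>>> send_rows --plan '[{"linear": [0, 0, 0.003], "claw": 0, "turn": 0}, {"linear": [0, 0, 0.006], "claw": 0, "turn": 0}, {"linear": [0, 0, 0.008], "claw": 0, "turn": 0}, {"linear": [0, 0, 0.01], "claw": 0, "turn": 0}, {"linear": [0, 0, 0.01], "claw": 0, "turn": 0}]'

```text
t: 10.28
eef_pos: [0.5649, 0.0155, 0.3049]
tcp_rot: [0.177, 0.984, 0.0, 0.0]
wrist_force: [-1.1, 2.2, 4.9]
width: 0.0135
grip_force: 25.0
```

>>> send_rows --plan '[{"linear": [0, 0, -0.002], "claw": 0, "turn": 0}, {"linear": [0, 0, -0.002], "claw": 0.25, "turn": 0}, {"linear": [0, 0, -0.002], "claw": 0.3, "turn": 0}, {"linear": [0, 0, -0.002], "claw": 0.4, "turn": 0}, {"linear": [0, 0, -0.002], "claw": 0.4, "turn": 0}]'

```text
t: 10.9
eef_pos: [0.5648, 0.0153, 0.3047]
tcp_rot: [0.177, 0.984, -0.0, -0.0]
wrist_force: [-0.9, -0.4, -0.1]
width: 0.0348
grip_force: 0.0
```

>>> send_rows --plan '[{"linear": [0, 0, -0.04], "claw": 0.5, "turn": 0}, {"linear": [0, 0, -0.12], "claw": 0.6, "turn": 0}, {"linear": [0, 0, -0.25], "claw": 1, "turn": 0}, {"linear": [0, 0, -0.4], "claw": 1, "turn": 0}, {"linear": [0, 0, -0.5], "claw": 1, "turn": 0}, {"linear": [0, -0.25, -0.5], "claw": 1, "turn": 0}, {"linear": [0, -0.5, -0.5], "claw": 1, "turn": 0}, {"linear": [0, -0.75, -0.5], "claw": 1, "turn": 0}, {"linear": [0, -0.75, -0.5], "claw": 1, "turn": 0}]'

```text
t: 12.02
eef_pos: [0.4981, -0.1638, 0.4306]
tcp_rot: [0.18, 0.984, -0.001, 0.0]
wrist_force: [0.2, 0.9, -0.4]
width: 0.0879
grip_force: 0.0
```

```bash
python3 - <<'E'
from h import *
p,y,r,s=pose(3);print(p,y,s["t"],s["wrist_force"])
t=np.mean([cams.read_camera("top") for _ in range(5)],0).astype(np.uint8);sc=cams.read_camera("scene");np.save("top2.npy",t)
c=lambda im,x,y,w,h,W,H:cv2.resize(im[y:y+h,x:x+w],(W,H),interpolation=cv2.INTER_CUBIC)
o=np.hstack([c(t,260,165,100,125,400,500),c(sc,230,180,160,200,400,500)])
cv2.imwrite("pics/hung.png",cv2.convertScaleAbs(o[:,:,::-1],alpha=1.4))
h=blob(t,(285,205,40,55),25);print("handle",rect(onz("top",h,.1365)*1000))
E
```

```text
[ 0.49909406 -0.16085474  0.43035608] 159.4541682854099 12.175 [-0.51492696  0.9439324  -0.56412359]
handle (array([563.8,  14.1]), array([11.6, 70.9]), 159.87)
```

View pics/hung.png

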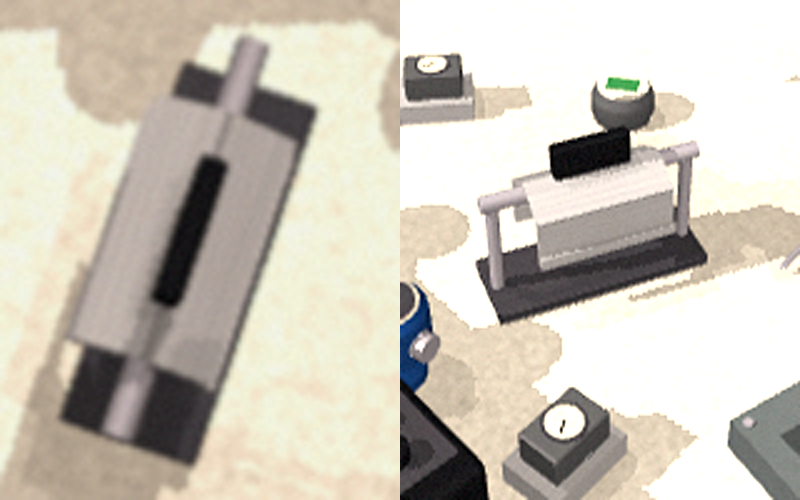

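The guard hangs upright and centred on the bar, with the handle centre about 2 mm from the bar's middle and 0.2° off its line. The next step is to locate the dock and refine the module.

```bash
python3 - <<'E'
from h import *
t=np.load("top2.npy");L=cv2.cvtColor(t,cv2.COLOR_RGB2LAB)[:,:,0].astype(float)
pts=[]
for u,v in((150,98),(296,120),(251,390),(102,370)):
    u0,v0=round(120+u/4),round(180+v/4);w=L[v0-4:v0+5,u0-4:u0+5];w=np.clip(w-np.median(w)-6,0,None)
    yy,xx=np.mgrid[v0-4:v0+5,u0-4:u0+5];near=(xx-u0)**2+(yy-v0)**2<14;w=w*near
    pts.append([(w*xx).sum()/w.sum(),(w*yy).sum()/w.sum()])
X=onz("top",pts,.034)*1000;print(np.round(pts,1),np.round(X,1),"mean",X.mean(0))
d=(X[0]+X[1]-X[2]-X[3])/2;e=(X[0]+X[3]-X[1]-X[2])/2
print("long",np.linalg.norm(d),np.degrees(np.arctan2(d[1],d[0])),"short",np.linalg.norm(e),np.degrees(np.arctan2(e[1],e[0]))-90)
# pocket edges predicted: profile of L along dock axes
D=np.radians(np.degrees(np.arctan2(d[1],d[0])));ux=np.array([np.cos(D),np.sin(D)]);uy=np.array([-ux[1],ux[0]]);c=X.mean(0)
def prof(axis,lo,hi,other):
    r=np.arange(lo,hi,1.);A,B=(ux,uy) if axis=="x" else (uy,ux);acc=0
    for o in other:
        q=proj("top",np.c_[(c+np.outer(r,A)+o*B)/1000,np.full(len(r),.034)]).astype(np.float32)
        acc=acc+cv2.remap(L.astype(np.float32),q[:,0][None],q[:,1][None],1)[0]
    return r,acc/len(other)
for nm,a in dict(dock_x=("x",-95,-60,range(-40,41,4)),dock_x2=("x",65,95,range(-40,41,4)),dock_y=("y",-65,-35,range(-70,71,5)),dock_y2=("y",35,60,range(-70,71,5)),pock_y=("y",-40,-20,range(-45,20,4)),pock_y2=("y",20,40,range(-45,20,4)),neck_y=("y",-25,25,range(36,52,3)),pock_x=("x",-68,-45,range(-24,25,3)),pock_x2=("x",45,70,range(-12,13,3))).items():
    r,p=prof(*a);print(nm,a[1],p.astype(int).tolist())
E
```

```text
[[156.9 204.2]
 [193.7 209.5]
 [182.4 277.4]
 [145.2 271.9]] [[621.8 321.4]
 [609.3 246.1]
 [471.1 269.2]
 [483.8 344.2]] mean [546.49241008 295.23582996]
long 139.99732181822498 -9.42400003027635 short 76.23798662008697 -9.482349043157924
dock_x -95 [137, 137, 137, 136, 136, 135, 133, 130, 127, 124, 123, 122, 121, 118, 112, 104, 96, 90, 87, 86, 87, 89, 91, 92, 93, 94, 93, 92, 90, 89, 87, 86, 86, 86, 86]
dock_x2 65 [86, 88, 90, 92, 93, 93, 93, 91, 90, 88, 86, 88, 95, 108, 127, 146, 163, 173, 178, 179, 179, 179, 179, 179, 179, 179, 179, 179, 179, 179]
dock_y -65 [179, 179, 179, 179, 179, 177, 170, 158, 136, 105, 73, 49, 35, 32, 37, 46, 58, 69, 78, 84, 86, 87, 88, 88, 89, 89, 90, 90, 90, 90]
dock_y2 35 [88, 89, 90, 90, 90, 89, 88, 88, 87, 88, 92, 100, 112, 127, 143, 157, 167, 174, 177, 178, 178, 178, 177, 177, 177]
pock_y -40 [87, 87, 87, 87, 87, 87, 86, 84, 81, 76, 70, 65, 65, 68, 72, 75, 76, 77, 77, 77]
pock_y2 20 [76, 71, 62, 52, 41, 34, 34, 38, 47, 59, 70, 79, 84, 86, 87, 86, 86, 86, 87, 86]
neck_y -25 [86, 86, 85, 85, 85, 85, 83, 80, 74, 67, 62, 59, 58, 59, 59, 60, 60, 60, 60, 60, 59, 59, 60, 60, 61, 60, 60, 61, 61, 61, 61, 59, 56, 50, 43, 35, 30, 30, 34, 44, 57, 69, 78, 83, 85, 86, 86, 85, 85, 85]
pock_x -68 [86, 86, 86, 86, 86, 86, 86, 86, 86, 86, 85, 85, 84, 84, 84, 83, 83, 83, 83, 83, 83, 83, 83]
pock_x2 45 [55, 55, 54, 53, 52, 51, 49, 47, 46, 46, 48, 54, 65, 76, 83, 85, 86, 86, 86, 86, 86, 86, 86, 86, 86]
```

```bash
python3 - <<'E'
from h import *
t=np.load("top2.npy")
h=blob(t,(422,215,50,55),68);print(rect(onz("top",h,.040)*1000),onz("top",cen(h),.04)*1000)
p,y,r,s=pose(2);print(p,y);go(p,y,[.533,-.2776,.30],144.2)
E
```

```text
(array([ 531.1, -265.9]), array([100.8, 112.8]), 177.75) [[ 530.89073046 -265.63523758]]
[ 0.49960773 -0.15955185  0.42972989] 159.66520635194473
lin [-0.2893 -0.3963  0.5189] turn 0.0859
```

>>> send_rows --plan '[{"linear": [-0.1, -0.13, 0.1], "claw": 1, "turn": 0.03}, {"linear": [-0.2, -0.28, 0.2], "claw": 1, "turn": 0.0859}, {"linear": [-0.2893, -0.3963, 0.35], "claw": 1, "turn": 0.0859}, {"linear": [-0.2893, -0.3963, 0.51], "claw": 1, "turn": 0.0859}, {"linear": [-0.2893, -0.3963, 0.5189], "claw": 1, "turn": 0.0859}, {"linear": [-0.2893, -0.3963, 0.5189], "claw": 1, "turn": 0.0859}, {"linear": [-0.2893, -0.3963, 0.5189], "claw": 1, "turn": 0.0859}, {"linear": [-0.2893, -0.3963, 0.5189], "claw": 1, "turn": 0.0859}]'

```text
t: 13.58
eef_pos: [0.533, -0.2783, 0.3017]
tcp_rot: [0.308, 0.951, -0.0, 0.001]
wrist_force: [0.1, -0.3, -0.8]
width: 0.088
grip_force: 0.0
```

```bash
python3 - <<'E'
from h import *
p,y,r,s=pose(2);print(p,y);go(p,y,[.533,-.2776,.209],144.2)
E
```

```text
[ 0.53284884 -0.27834424  0.30129575] 144.14485386431508
lin [0.0013 0.0028 0.3692] turn -0.0003
```

>>> send_rows --plan '[{"linear": [0, 0.0028, 0.08], "claw": 1, "turn": 0}, {"linear": [0, 0.0028, 0.16], "claw": 1, "turn": 0}, {"linear": [0, 0.0028, 0.24], "claw": 1, "turn": 0}, {"linear": [0, 0.0028, 0.31], "claw": 1, "turn": 0}, {"linear": [0, 0.0028, 0.35], "claw": 1, "turn": 0}, {"linear": [0, 0.0028, 0.369], "claw": 0.7, "turn": 0}, {"linear": [0, 0.0028, 0.369], "claw": 0.6, "turn": 0}, {"linear": [0, 0.0028, 0.369], "claw": 0, "turn": 0}, {"linear": [0, 0.0028, 0.369], "claw": 0, "turn": 0}, {"linear": [0, 0.0028, 0.369], "claw": 0, "turn": 0}, {"linear": [0, 0.0028, 0.369], "claw": 0, "turn": 0}, {"linear": [0, 0.0028, 0.369], "claw": 0, "turn": 0}]' --grip_force 40

```text
t: 15.18
eef_pos: [0.533, -0.278, 0.2082]
tcp_rot: [0.308, 0.951, -0.0, 0.0]
wrist_force: [-1.1, -0.2, 4.3]
width: 0.0397
grip_force: 40.0
```

>>> send_rows --plan '[{"linear": [0, 0, 0], "claw": 0, "turn": 0}, {"linear": [0, 0, 0], "claw": 0, "turn": 0}]'

```text
t: 15.42
eef_pos: [0.533, -0.278, 0.2082]
tcp_rot: [0.308, 0.951, -0.0, 0.0]
wrist_force: [-1.3, 0.6, 5.5]
width: 0.0397
grip_force: 40.0
```

>>> send_rows --plan '[{"linear": [0, 0, -0.02], "claw": 0, "turn": 0}, {"linear": [0, 0, -0.08], "claw": 0, "turn": 0}, {"linear": [0, 0, -0.2], "claw": 0, "turn": 0}, {"linear": [0, 0, -0.35], "claw": 0, "turn": 0}, {"linear": [0, 0, -0.5], "claw": 0, "turn": 0}, {"linear": [0, 0, -0.65], "claw": 0, "turn": 0}, {"linear": [0, 0, -0.8], "claw": 0, "turn": 0}, {"linear": [0, 0, -0.84], "claw": 0, "turn": 0}, {"linear": [0, 0, -0.84], "claw": 0, "turn": 0}, {"linear": [0, 0, -0.84], "claw": 0, "turn": 0}]'

```text
t: 16.68
eef_pos: [0.5324, -0.2774, 0.4159]
tcp_rot: [0.308, 0.951, 0.0, -0.002]
wrist_force: [-1.3, -0.1, -4.7]
width: 0.0401
grip_force: 40.0
```

```bash
python3 - <<'E'
from h import *
p,y,r,s=pose(2);print(p,y,s["wrist_force"],s["wrist_torque"],s["width"]);go(p,y,[.5365,.2965,.417],170.56)
E
```

```text
[ 0.53244454 -0.27753813  0.4158909 ] 144.119187833608 [-0.50606506  0.45588196 -3.25596709] [-0.03476964  0.03964897 -0.0032135 ] 0.03981300389612809
lin [ 1.3326  1.8699 -0.0044] turn -0.1469
```

>>> send_rows --plan '[{"linear": [0.05, 0.07, 0], "claw": 0, "turn": 0}, {"linear": [0.15, 0.21, 0], "claw": 0, "turn": 0}, {"linear": [0.26, 0.364, 0], "claw": 0, "turn": 0}, {"linear": [0.37, 0.52, 0], "claw": 0, "turn": 0}, {"linear": [0.48, 0.673, 0], "claw": 0, "turn": 0}, {"linear": [0.57, 0.8, 0], "claw": 0, "turn": 0}, {"linear": [0.66, 0.926, 0], "claw": 0, "turn": 0}]'

```text
t: 17.65
eef_pos: [0.5341, 0.0089, 0.4173]
tcp_rot: [0.308, 0.951, 0.0, -0.001]
wrist_force: [-0.1, -0.3, -3.2]
width: 0.0399
grip_force: 40.0
```

>>> send_rows --plan '[{"linear": [0.1, 0.14, 0], "claw": 0, "turn": -0.02}, {"linear": [0.2, 0.28, 0], "claw": 0, "turn": -0.05}, {"linear": [0.31, 0.434, 0], "claw": 0, "turn": -0.08}, {"linear": [0.42, 0.59, 0], "claw": 0, "turn": -0.11}, {"linear": [0.53, 0.743, 0], "claw": 0, "turn": -0.13}, {"linear": [0.62, 0.87, 0], "claw": 0, "turn": -0.1469}, {"linear": [0.672, 0.944, 0], "claw": 0, "turn": -0.1469}, {"linear": [0.672, 0.944, 0], "claw": 0, "turn": -0.1469}, {"linear": [0.672, 0.944, 0], "claw": 0, "turn": -0.1469}, {"linear": [0.672, 0.944, 0], "claw": 0, "turn": -0.1469}]'

```text
t: 18.9
eef_pos: [0.5372, 0.295, 0.4177]
tcp_rot: [0.083, 0.997, -0.0, -0.0]
wrist_force: [-0.1, 0.1, -4.0]
width: 0.04
grip_force: 40.0
```

```bash
python3 - <<'E'
from h import *
p,y,r,s=pose(2);print(p,y,s["t"],s["wrist_force"],s["width"]);go(p,y,[.5365,.2965,.30],170.56)
E
```

```text
[0.5372556  0.29505827 0.41779432] 170.4698468964888 19.0 [ 0.82981223  0.63581887 -4.28843445] 0.039920602363694525
lin [0.0039 0.0052 0.4712] turn -0.0005
```

>>> send_rows --plan '[{"linear": [0.0039, 0.0052, 0.08], "claw": 0, "turn": 0}, {"linear": [0.0039, 0.0052, 0.18], "claw": 0, "turn": 0}, {"linear": [0.0039, 0.0052, 0.3], "claw": 0, "turn": 0}, {"linear": [0.0039, 0.0052, 0.42], "claw": 0, "turn": 0}, {"linear": [0.0039, 0.0052, 0.52], "claw": 0, "turn": 0}, {"linear": [0.0039, 0.0052, 0.59], "claw": 0, "turn": 0}, {"linear": [0.0039, 0.0052, 0.611], "claw": 0, "turn": 0}, {"linear": [0.0039, 0.0052, 0.611], "claw": 0, "turn": 0}, {"linear": [0.0039, 0.0052, 0.611], "claw": 0, "turn": 0}]'

```text
t: 20.12
eef_pos: [0.5369, 0.2977, 0.266]
tcp_rot: [0.082, 0.997, 0.0, 0.001]
wrist_force: [0.5, -0.2, -4.5]
width: 0.0398
grip_force: 40.0
```

```bash
python3 - <<'E'
from h import *
p,y,r,s=pose(6);print(p,y,s["t"],s["wrist_force"],s["width"])
t=np.mean([cams.read_camera("top") for _ in range(5)],0).astype(np.uint8);sc=np.mean([cams.read_camera("scene") for _ in range(5)],0).astype(np.uint8);np.save("top3.npy",t);np.save("sc3.npy",sc)
c=lambda im,x,y,w,h,W,H:cv2.resize(im[y:y+h,x:x+w],(W,H),interpolation=cv2.INTER_CUBIC)
o=np.hstack([c(t,120,180,100,125,400,500),c(sc,340,270,120,150,400,500)])
cv2.imwrite("pics/dock.png",cv2.convertScaleAbs(o[:,:,::-1],alpha=1.4))
E
```

```text
[0.53662118 0.297673   0.26574605] 170.56406208887498 20.425 [-0.10012349  0.7624874  -4.03647639] 0.03977137312681098
```

View pics/dock.png

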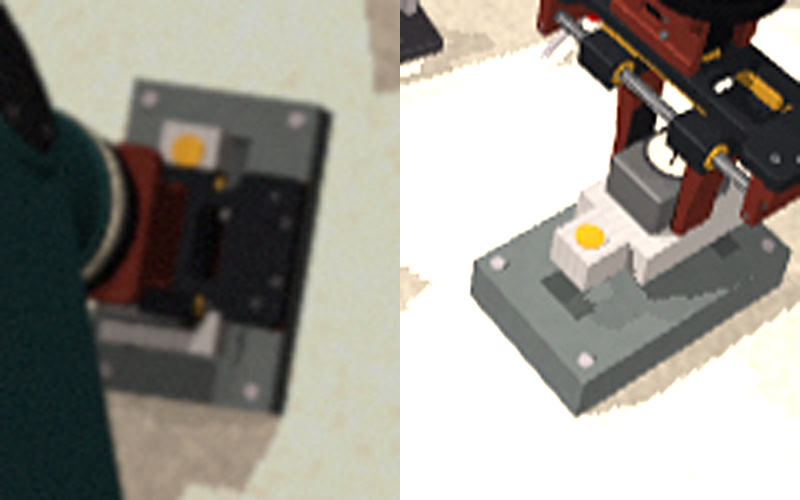

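The left crop shows the neck with its orange dot at top pixel (167,217) above the narrow end. The right crop shows the module held level over the pocket, dot at scene pixel (397,341). I'll measure the offset.

```bash
python3 - <<'E'
from h import *
t=np.load("top3.npy");sc=np.load("sc3.npy");t1=np.load("top1.npy");s1=np.load("sc1.npy")
def dot(im,u,v):
    h=cv2.cvtColor(im,cv2.COLOR_RGB2LAB)[v-9:v+10,u-9:u+10,2].astype(float);w=np.clip(h-150,0,None)
    yy,xx=np.mgrid[v-9:v+10,u-9:u+10];return [(w*xx).sum()/w.sum(),(w*yy).sum()/w.sum()]
zb=.2657-.2082
a,b=dot(t,167,217),dot(sc,397,341);print(a,b,"top",onz("top",a,zb+.024)*1000,"scene",onz("scene",b,zb+.024)*1000,"tri",tri(a,b)*1000)
a1,b1=dot(t1,465,220),dot(s1,223,216);print(a1,b1,"top",onz("top",a1,.024)*1000,"scene",onz("scene",b1,.024)*1000,"tri",tri(a1,b1)*1000)
# relative to tool
def rel(X,p,yaw):
    q=np.radians(yaw+180);d=np.array(X)-p;return np.cos(q)*d[0]+np.sin(q)*d[1],-np.sin(q)*d[0]+np.cos(q)*d[1]
print("bench rel grasp top",rel((onz("top",a1,.024)*1000)[0],[533,-278],144.15),"scene",rel((onz("scene",b1,.024)*1000)[0],[533,-278],144.15))
print("now rel grasp top",rel((onz("top",a,zb+.024)*1000)[0],[536.6,297.7],170.56),"scene",rel((onz("scene",b,zb+.024)*1000)[0],[536.6,297.7],170.56))
# dock screws in scene
L=cv2.cvtColor(sc,cv2.COLOR_RGB2LAB)[:,:,0].astype(float)
c=np.array([546.4,294.9]);ux=np.array([np.cos(np.radians(-9.44)),np.sin(np.radians(-9.44))]);uy=np.array([-ux[1],ux[0]])
for sx,sy in((70,38),(70,-38),(-70,38)):
    X=c+sx*ux+sy*uy;q=proj("scene",[*(X/1000),.034])[0];u,v=np.round(q).astype(int)
    w=L[v-5:v+6,u-5:u+6];w=np.clip(w-np.median(w)-12,0,None);yy,xx=np.mgrid[v-5:v+6,u-5:u+6];m=[(w*xx).sum()/w.sum(),(w*yy).sum()/w.sum()]
    e=onz("scene",m,.034)[0]*1000-X;print("screw",sx,sy,np.round(q,1),np.round(m,1),"err mm",np.round(e,1))
E
```

```text
[np.float64(166.53025302530253), np.float64(217.36523652365236)] [np.float64(396.3675), np.float64(340.3885)] top [[587.12184211 288.2100251 ]] scene [[586.44530095 290.31875339]] tri [586.61832032 289.25755776  80.69210531]
[np.float64(464.62780269058294), np.float64(220.45889387144993)] [np.float64(221.73572593800978), np.float64(216.23491027732464)] top [[ 575.99379043 -308.85132309]] scene [[ 573.44876913 -306.29441554]] tri [ 574.62262861 -307.54002896   24.33625162]
bench rel grasp top (np.float64(52.91729497147112), np.float64(0.17333488013206377)) scene (np.float64(49.35692834810426), np.float64(0.7553135506396202))
now rel grasp top (np.float64(51.39416537299306), np.float64(-1.075136939227228)) scene (np.float64(50.38092361032237), np.float64(0.8940720571621128))
screw 70 38 [393.8 377.6] [395.1 377.6] err mm [-1.8  1.6]
screw 70 -38 [367.6 348.4] [365.9 344.9] err mm [-3.6 -7.7]
screw -70 38 [448.6 342.9] [452.2 339.9] err mm [-11.3   0.7]
```

```bash
python3 - <<'E'
from h import *
t=np.load("top3.npy");L=cv2.cvtColor(t,cv2.COLOR_RGB2LAB)[:,:,0].astype(np.float32)
c=np.array([546.4,294.9]);a=np.radians(-9.44);ux=np.array([np.cos(a),np.sin(a)]);uy=np.array([-ux[1],ux[0]])
def prof(A,B,r,other,z):
    acc=0
    for o in other:
        q=proj("top",np.c_[(c+np.outer(r,A)+o*B)/1000,np.full(len(r),z)]).astype(np.float32)
        acc=acc+cv2.remap(L,q[:,0][None],q[:,1][None],1)[0]
    return (acc/len(other)).astype(int).tolist()
z=.0815
print("front 45..65",prof(ux,uy,np.arange(45,66.),range(-9,10,2),z))
print("rear -70..-40",prof(ux,uy,np.arange(-70,-39.),range(-22,-8,2),z))
print("neck y -25..25",prof(uy,ux,np.arange(-25,26.),range(46,53),z))
print("wide y -40..-15",prof(uy,ux,np.arange(-40,-14.),range(-53,-47),z))
E
```

```text
front 45..65 [119, 120, 121, 122, 123, 124, 124, 121, 116, 106, 94, 83, 75, 71, 70, 70, 70, 70, 70, 70, 71]
rear -70..-40 [44, 43, 43, 42, 42, 43, 43, 43, 43, 43, 44, 45, 48, 55, 67, 79, 90, 96, 98, 99, 98, 96, 93, 88, 78, 67, 56, 44, 38, 32, 28]
neck y -25..25 [43, 43, 43, 44, 45, 47, 49, 50, 53, 61, 73, 90, 105, 116, 122, 123, 122, 122, 122, 122, 123, 123, 122, 121, 121, 120, 120, 120, 120, 120, 121, 123, 125, 126, 126, 126, 123, 119, 111, 101, 90, 79, 74, 71, 71, 71, 71, 71, 71, 71, 71]
wide y -40..-15 [54, 58, 62, 62, 61, 58, 54, 49, 47, 50, 57, 72, 87, 101, 112, 116, 118, 117, 117, 116, 115, 111, 106, 98, 90, 86]
```

The module is centred on the pocket to within 0.5 mm in x and y. Lowering slowly to just inside the mouth.

>>> send_rows --plan '[{"linear": [-0.0012, 0, 0.02], "claw": 0, "turn": 0}, {"linear": [-0.0012, 0, 0.045], "claw": 0, "turn": 0}, {"linear": [-0.0012, 0, 0.07], "claw": 0, "turn": 0}, {"linear": [-0.0012, 0, 0.085], "claw": 0, "turn": 0}, {"linear": [-0.0012, 0, 0.093], "claw": 0, "turn": 0}, {"linear": [-0.0012, 0, 0.099], "claw": 0, "turn": 0}, {"linear": [-0.0012, 0, 0.105], "claw": 0, "turn": 0}, {"linear": [-0.0012, 0, 0.11], "claw": 0, "turn": 0}, {"linear": [-0.0012, 0, 0.11], "claw": 0, "turn": 0}, {"linear": [-0.0012, 0, 0.11], "claw": 0, "turn": 0}]'

```text
t: 22.18
eef_pos: [0.5367, 0.2975, 0.2376]
tcp_rot: [0.082, 0.997, -0.0, 0.0]
wrist_force: [-0.1, 0.5, -3.3]
width: 0.0398
grip_force: 40.0
```

>>> send_rows --plan '[{"linear": [0, 0, 0.008], "claw": 0, "turn": 0}, {"linear": [0, 0, 0.018], "claw": 0, "turn": 0}, {"linear": [0, 0, 0.028], "claw": 0, "turn": 0}, {"linear": [0, 0, 0.038], "claw": 0, "turn": 0}, {"linear": [0, 0, 0.048], "claw": 0, "turn": 0}, {"linear": [0, 0, 0.055], "claw": 0, "turn": 0}, {"linear": [0, 0, 0.06], "claw": 0, "turn": 0}, {"linear": [0, 0, 0.063], "claw": 0, "turn": 0}, {"linear": [0, 0, 0.063], "claw": 0, "turn": 0}, {"linear": [0, 0, 0.063], "claw": 0, "turn": 0}]'

```text
t: 23.42
eef_pos: [0.5367, 0.2975, 0.2218]
tcp_rot: [0.082, 0.997, -0.0, 0.0]
wrist_force: [0.4, 0.4, -4.4]
width: 0.0399
grip_force: 40.0
```

>>> send_rows --plan '[{"linear": [0, 0, 0.002], "claw": 0, "turn": 0}, {"linear": [0, 0, 0.004], "claw": 0, "turn": 0}, {"linear": [0, 0, 0.006], "claw": 0, "turn": 0}, {"linear": [0, 0, 0.007], "claw": 0, "turn": 0}, {"linear": [0, 0, 0.007], "claw": 0, "turn": 0}]'

```text
t: 24.05
eef_pos: [0.5366, 0.2975, 0.2202]
tcp_rot: [0.082, 0.997, -0.0, 0.0]
wrist_force: [-1.6, 0.4, -1.4]
width: 0.0399
grip_force: 40.0
```

>>> send_rows --plan '[{"linear": [0, 0, 0.001], "claw": 0, "turn": 0}, {"linear": [0, 0, 0.002], "claw": 0, "turn": 0}, {"linear": [0, 0, 0.002], "claw": 0, "turn": 0}]'

```text
t: 24.42
eef_pos: [0.5366, 0.2975, 0.2201]
tcp_rot: [0.082, 0.997, -0.0, 0.0]
wrist_force: [-2.5, -1.4, 4.9]
width: 0.0397
grip_force: 40.0
```

Seated: the wrist force rose to +4.9 N. Releasing and retreating.

>>> send_rows --plan '[{"linear": [0, 0, 0], "claw": 0.5, "turn": 0}, {"linear": [0, 0, 0], "claw": 0.6, "turn": 0}, {"linear": [0, 0, 0], "claw": 0.75, "turn": 0}, {"linear": [0, 0, 0], "claw": 0.8, "turn": 0}, {"linear": [0, 0, 0], "claw": 0.8, "turn": 0}]'

```text
t: 25.05
eef_pos: [0.5367, 0.2975, 0.2194]
tcp_rot: [0.082, 0.997, -0.0, -0.0]
wrist_force: [-0.7, 0.5, 0.4]
width: 0.0701
grip_force: 0.0
```

>>> send_rows --plan '[{"linear": [0, 0, -0.04], "claw": 0.8, "turn": 0}, {"linear": [0, 0, -0.12], "claw": 0.8, "turn": 0}, {"linear": [0, 0, -0.25], "claw": 0.8, "turn": 0}, {"linear": [0, 0, -0.45], "claw": 0.8, "turn": 0}, {"linear": [0, 0, -0.65], "claw": 1, "turn": 0}, {"linear": [0.2, 0.1, -0.75], "claw": 1, "turn": 0}, {"linear": [0.4, 0.3, -0.75], "claw": 1, "turn": 0}, {"linear": [0.6, 0.5, -0.75], "claw": 1, "turn": 0}, {"linear": [0.6, 0.7, -0.75], "claw": 1, "turn": 0}, {"linear": [0.6, 0.7, -0.75], "claw": 1, "turn": 0}]'

```text
t: 26.3
eef_pos: [0.4163, 0.4983, 0.4076]
tcp_rot: [0.08, 0.997, 0.001, 0.001]
wrist_force: [-0.2, -0.7, -0.3]
width: 0.088
grip_force: 0.0
```

```bash
python3 - <<'E'
from h import *
s=bot.state();print(s["t"],s["eef_pos"],s["wrist_force"],s["width"])
t=cams.read_camera("top");sc=cams.read_camera("scene")
c=lambda im,x,y,w,h,W,H:cv2.resize(im[y:y+h,x:x+w],(W,H),interpolation=cv2.INTER_CUBIC)
o=np.hstack([c(t,120,160,240,150,400,250),c(sc,220,200,240,150,400,250)])
o=np.vstack([o,np.hstack([c(t,120,190,120,100,400,333),c(sc,345,290,120,100,400,333)])])
cv2.imwrite("pics/fin.png",cv2.convertScaleAbs(o[:,:,::-1],alpha=1.4))
E
```

```text
26.3 [0.41628631 0.49830482 0.40764098] [-0.21532866 -0.68318003 -0.28323497] 0.088004641650654
```

View pics/fin.png

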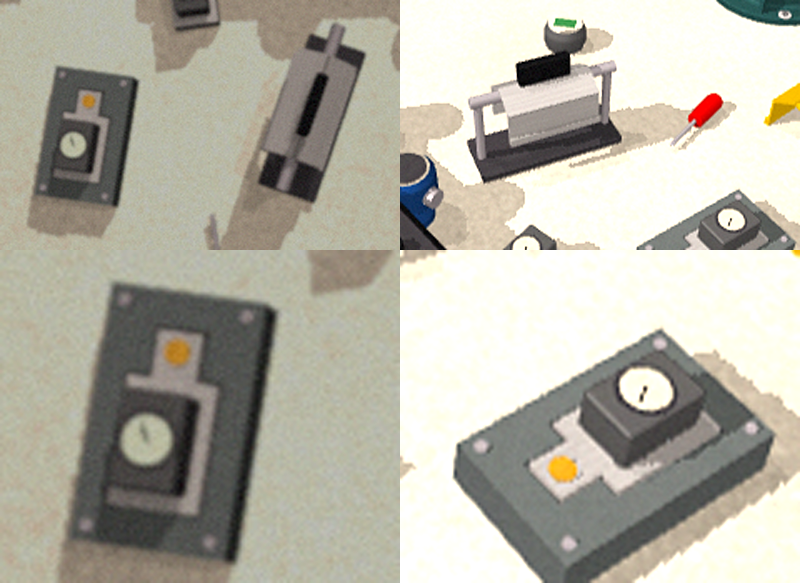

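The lower crops show the module flat and square in the pocket with its neck in the narrow end, dot at top pixel (173,221). The upper crops show the guard still hanging on the bar, and the arm is clear of everything. Handing in.

```bash
python3 -c "
from cell import bot
print(bot.job_done())"
```

```text
the job is handed in; nothing more can be done
None
```

The job is handed in at about 26 s: the guard hangs upright and in line on the bar, about 2 mm from its middle, and the necked module sits flat and square in the dock's pocket with its neck in the narrow end; nothing else was moved.

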